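Sort look-alike optics pillars by weight

TASK

The two plain, squat steel-capped pillars on the optics bench look alike, but each may be filled with steel or not. Lift each one a little to feel its weight, then stand the filled (heavy) ones in the square metal tray and the unfilled (light) ones in the long wooden tray; both may belong in the same tray. Do not knock a pillar over, and leave both standing upright on the tray floors.

Things in the scene. Friction and masses are not known exactly. Their poses are not given: they have to be found in the camera images.
- pillar1_mid (a point): first pillar: plain upright cylinder, 44 mm diameter, 80 mm high, black side, flat bare-steel cap as wide as the body (other posts are slimmer, with rod and foot), standing on the table. Point: its centre, 40 mm above its underside; z up its axis. Weighs about 0.65 kg (6.4 N) if filled, 0.20 kg (2 N) if unfilled, within 10 percent; looks never tell.
- pillar2_mid (a point): second pillar: same size and looks as the first (44 mm diameter, 80 mm high). Point: its centre, 40 mm above its underside; z up its axis. Class drawn afresh each time, whatever its name or place: filled about 0.65 kg, unfilled 0.20 kg; the two may be of one class or different. The closed-in core has under 3 mm of play.
- tray_square: square bare-aluminium open tray, 170 x 170 mm outside, 24 mm high, walls and floor 4 mm thick, fixed to the table. Origin: centre of its underside, at table height; its x and y axes run along its sides, z up. For filled pillars; there is room for two side by side.
- tray_long: long narrow plywood open tray, 220 mm (its x) x 100 mm (its y) outside, 24 mm high, walls and floor 4 mm thick, fixed to the table. Origin: centre of its underside, at table height; z up. For unfilled pillars; there is room for two, one behind the other along its x.

How it is judged:
By the outcome, as a careful person would: the job done as asked, in the order asked, and still so for the second after the job is handed in, with the robot touching nothing.
It also fails if it takes over 61 s, if anything falls off the work surface, if the arm or the gripper's body presses on something with over 40 N, if the wrist force passes 120 N, or if a joint passes its speed limit or range.

ROBOT

A 6-joint arm with a two-finger parallel gripper is mounted at the origin on the work surface. World frame = base frame: x ahead of the robot, y to its left, z up, the work surface at z = 0. Lengths are in m, angles in rad, forces in N, time in s.
With the tool pointing down it reaches from about 0.35 to 0.725 m from the base axis. Payload 4.3 kg.
Tool frame: the origin (TCP) lies between the finger pads; the fingertips stand arm.tips_ahead ahead of it and the grasp point (between the pads) lies 6 mm ahead of it (arm.tips_ahead is the distance from the TCP to the fingertips, in m); y points along the fingers, z is the direction in which the jaws open and shut, and the axes are right-handed (so a half turn about y gives the same grasp; the last joint's range is limited). The gripper opens to 85 mm and grips with 20 to 120 N. Pads are 22 mm wide; open, the fingers measure 114 mm over their backs; the gripper's body (76 mm by 85 mm) begins 54 mm behind the grasp point. The pads swing forward as they close: fully open they stand 13 mm farther back than shut.
Start: joints at [1.022, 0.377, 0.081, 1.274, 0, 1.46], TCP at [0.244, 0.521, 0.256] pointing down, gripper open.
Joint ranges: [-2.72, 2.72], [-0.84, 1.66], [-1.02, 1.22], [-1.77, 2.12], [-1.37, 1.28], [-3.14, 3.14]. Speed limits (rad/s): [2.57, 2.57, 3.14, 3.14, 3.14, 3.14].

INTERFACE

Orientations are given as [roll, pitch, yaw] about the fixed x, y, z axes, in that order (R = Rz(yaw) Ry(pitch) Rx(roll)).
In Python, from cell import arm gives the robot as it stands.
- The arm moves only by the tool play_rows, never from a script. Its argument "rows" is a list of rows, each a list of 3 entries, a list of its own where there are three numbers: the shift along the tool's x, y, z in cm, then the turn, a rotation vector about the tool's x, y, z in rad, then the finger opening in cm, from 0 to 8.54. In form: [[[tx, ty, tz], [rx, ry, rz], claw], ...]. A call has 1 to 10 rows; each row shifts and turns the commanded pose from where the row before left it, along the tool's axes as they then stand; what a row does not reach is not made up. A row lasts 1/12 s, in which the tool goes at most 41.7 mm and 7.16 degrees, less where a joint would pass 70% of its speed; a pose out of reach is approached as far as the arm can. A call with a gripper value outside its range is refused whole. The fingers move at their own pace and stop on an object; "newtons" is the grip in N (left out, the last holds). Time passes only in rows, so rows that do not move let the fingers close. It gives the time, the measured TCP pose, the force and the opening at its end, in the units of the state.
- arm.get_state(): the state, without advancing time (a new reading comes with each control period).
- arm.read_camera(name): name is "scene" or "top" or "wrist"; returns a dict with "frame" (400x640x3 uint8, blue, green, red), "depth" (400x640 float32, m along the optical axis (not along the pixel's ray), 0 where there is no reading), "camera_matrix" (3x3 intrinsics, pixels), "eye" and "orientation" of the camera in the world. Camera axes: x right, y down, z forward; pixel columns grow to the right and rows downward; lengths in m; the calibration is good to about 2 mm. The wrist camera is an equidistant fisheye: a pixel r from the principal point sees the ray r / f radians off the axis. A picture is of the moment at which its call begins.
- arm.finish_job(): hands the job in, once; it reports no verdict.
Trained networks look in a picture, given as the dict that the camera call returned (one of the last four; its "shot" number tells which), for a name from the list of things; names that differ only in an ending like _2 or _b are one class to them, and where a whole thing is asked for, a point or a joint stands for the part that bears it (a point fixed in the world has none). Each returns a list of dicts, best first, with "score" (0 to 1); they miss things now and then, are a little off and sometimes report something else, mostly with a low value. They report only what shows in the picture. A call takes as long as a camera call.
- arm.boxes_of(picture, query): "location" ([x, y, z] in m, in world coordinates, good to about 4 mm: the middle of the surface that is visible of it).
The state is a dict: "time": time; "joint_positions": joint angles; "joint_vel": joint speeds; "tau": joint torques, N m; "eef_pos": TCP position; "orientation": TCP orientation; "force": force on the tool from outside, world axes, zero at the start; "moment": the same for the moment, N m; "grip_width": opening from 0.0 (shut) to 1.0 (fully open).
Only numpy, scipy, OpenCV 4.12 (cv2) and the standard library are available. Lean on these libraries where they do the work, as an engineer would, in place of code of your own. Each camera call takes 0.05 s, during which the arm holds its last target. There are 200 camera calls.

## Working session

There is one attempt and no reset: what is moved stays moved. The work goes in short steps, Python scripts to look and compute and a tool call to move; the robot and the scene stay as the last step left them, time stands still between calls to the robot, and variables do not carry over. Pictures are saved under pics/ and viewed, about 8 in all and at most 12, crops included, and the job is handed in when it is done.

Besides the shell and the picture viewer there is one more tool, called after "Emit:" as name(argument=value, ...) on one line, values as JSON. play_rows: Moves the arm, as the interface text tells. Its arguments: {"type":"object","properties":{"rows":{"type":"array","items":{"type":"array"}},"newtons":{"type":"number"}},"required":["rows"]}

```bash
mkdir -p pics; ls; python3 - <<'E'
from cell import arm
import cv2,numpy as np
s=arm.get_state();print(s, arm.tips_ahead)
for n in("top","scene"):
    p=arm.read_camera(n);cv2.imwrite(f"pics/{n}1.png",p["frame"])
    print(n,p["eye"],p["orientation"],p["camera_matrix"])
    for q in("pillar1_mid","pillar2_mid","tray_square","tray_long"):
        print(q,[(np.round(d["location"],4),round(d["score"],2)) for d in arm.boxes_of(p,q)])
E
```

```text
pics
{'time': 0.0, 'joint_positions': array([ 1.02166100e+00,  3.78059681e-01,  7.96524136e-02,  1.27441697e+00,
       -1.83030761e-05,  1.46046854e+00]), 'joint_vel': array([-0.00256906, -0.00150871,  0.00032352, -0.00082416, -0.00016151,
        0.00088063]), 'tau': array([-1.52352768e-03, -4.63607490e+01,  2.69871533e+01,  2.09308678e-02,
       -2.90880034e-04, -4.57523896e-06]), 'eef_pos': array([0.24399262, 0.52000138, 0.25537304]), 'orientation': array([-1.57281393e+00,  2.05089828e-04, -4.38807721e-01]), 'force': array([-0.29732681,  0.32813475, -0.10416698]), 'moment': array([-0.01181955, -0.0209872 ,  0.01335206]), 'grip_width': 1.0014990018686871} 0.025
top [ 0.43975581 -0.00618589  0.91113598] [-3.03383178e+00 -2.42801726e-04 -1.59401013e+00] [[364.28060345   0.         317.80212009]
 [  0.         364.28060345 194.8891335 ]
 [  0.           0.           1.        ]]
pillar1_mid [(array([ 0.5124, -0.0562,  0.0815]), 0.67)]
pillar2_mid [(array([0.5849, 0.0882, 0.0821]), 0.57)]
tray_square [(array([0.4716, 0.2961, 0.0045]), 0.83)]
tray_long []
scene [1.12672112 0.53479058 0.94038388] [-2.41006407 -0.00730373  2.31203989] [[492.22558253   0.         318.27794325]
 [  0.         492.22558253 204.38525848]
 [  0.           0.           1.        ]]
pillar1_mid [(array([ 0.5244, -0.0496,  0.0578]), 0.9)]
pillar2_mid [(array([0.6015, 0.0951, 0.0619]), 0.75)]
tray_square [(array([0.4672, 0.2951, 0.0045]), 0.57)]
tray_long [(array([ 0.4792, -0.3169,  0.0067]), 0.66)]
```

View pics/top1.png

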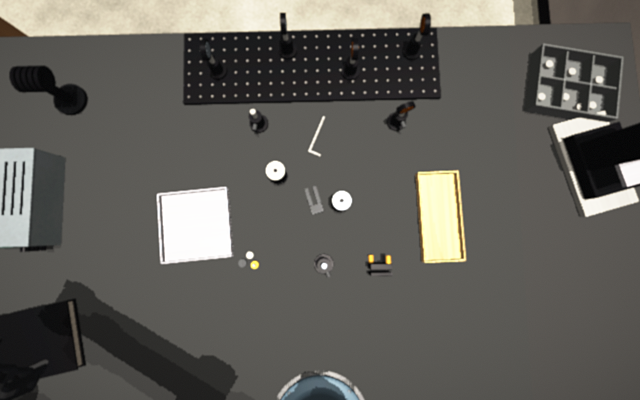

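View pics/scene1.png

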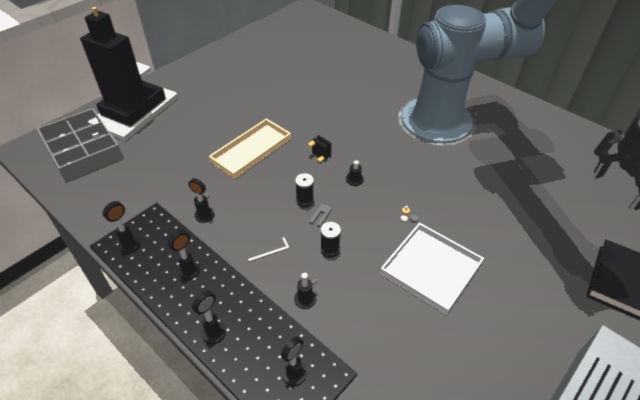

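The top view shows the two caps at about (276,171) and (342,201). The metal tray is at (194,225) and the wooden tray at (441,217). A stray post stands at (325,265), and a flat clamp lies between the pillars at (314,200). Next I triangulate the caps from both views and fit the trays.

```bash
cat > h.py <<'E'
from cell import arm
import cv2,numpy as np
from scipy.spatial.transform import Rotation as Ro
def ray(p,uv):
    R=Ro.from_euler('xyz',p["orientation"]).as_matrix(); K=p["camera_matrix"]
    return R@np.array([(uv[0]-K[0,2])/K[0,0],(uv[1]-K[1,2])/K[1,1],1])
def atz(p,uv,z):
    d=ray(p,uv); return p["eye"]+d*(z-p["eye"][2])/d[2]
def px(p,X):
    R=Ro.from_euler('xyz',p["orientation"]).as_matrix(); c=p["camera_matrix"]@(R.T@(np.array(X)-p["eye"])); return c[:2]/c[2]
def tri(pa,a,pb,b):
    A=[];y=[]
    for p,u in((pa,a),(pb,b)):
        d=ray(p,u);d/=np.linalg.norm(d);M=np.eye(3)-np.outer(d,d);A.append(M);y.append(M@p["eye"])
    X=np.linalg.lstsq(np.vstack(A),np.hstack(y),rcond=None)[0]
    return X,np.linalg.norm(px(pa,X)-a)
def cap(p,guess,r=16,th=150):
    u,v=np.round(px(p,guess)).astype(int)
    g=cv2.cvtColor(p["frame"],cv2.COLOR_BGR2GRAY)[v-r:v+r,u-r:u+r]
    m=(g>th).astype(np.uint8); c=max(cv2.findContours(m,cv2.RETR_EXTERNAL,cv2.CHAIN_APPROX_NONE)[0],key=cv2.contourArea)
    e=cv2.fitEllipse(c); return np.array(e[0])+[u-r,v-r],e[1]
E
python3 - <<'E'
from h import *
np.set_printoptions(precision=4,suppress=True)
t=arm.read_camera("top");s=arm.read_camera("scene")
for g in([.512,-.056,.08],[.585,.088,.08]):
    a,ea=cap(t,g);b,eb=cap(s,g);print(a,ea,b,eb,tri(t,a,s,b),atz(t,a,.08),atz(s,b,.08))
g=cv2.cvtColor(t["frame"],cv2.COLOR_BGR2GRAY);m=(g>90).astype(np.uint8)
for u,v in((194,225),(441,217)):
    roi=np.zeros_like(m);roi[v-60:v+60,u-50:u+50]=1
    cs=cv2.findContours(m*roi,cv2.RETR_EXTERNAL,cv2.CHAIN_APPROX_NONE)[0]
    c=max(cs,key=cv2.contourArea);bx=cv2.boxPoints(cv2.minAreaRect(c))
    W=np.array([atz(t,q,.024) for q in bx])[:,:2];print(W,W.mean(0),np.linalg.norm(W-np.roll(W,1,0),axis=1))
    d=t["depth"][v-3:v+3,u-3:u+3].mean();print("floor z",t["eye"]+ray(t,(u,v))*d)
for P in((.5124,-.0562),(.585,.088)):
    print(np.degrees(np.arctan2(P[1],P[0])),np.hypot(*P))
# tall-ish things
R=Ro.from_euler('xyz',t["orientation"]).as_matrix();v,u=np.mgrid[100:300,140:480]
K=t["camera_matrix"];d=t["depth"][100:300,140:480];C=np.stack([(u-K[0,2])/K[0,0]*d,(v-K[1,2])/K[1,1]*d,d],-1)@R.T+t["eye"]
M=((C[...,2]>.012)&(d>0)).astype(np.uint8);n,L,st,_=cv2.connectedComponentsWithStats(M)
for i in range(1,n):
    if st[i,4]>15:q=C[L==i];print(st[i,4],q.min(0),q.max(0))
E
```

```text
[341.5311 200.0892] (19.27458381652832, 19.64902687072754) [303.9631 179.1573] (12.367300987243652, 18.19048500061035) (array([ 0.5164, -0.0627,  0.082 ]), np.float64(0.12749186366009752)) [ 0.5164 -0.0626  0.08  ] [ 0.5152 -0.0643  0.08  ]
[274.7304 169.9485] (18.87457847595215, 19.377262115478516) [330.334  228.7765] (15.143150329589844, 19.760223388671875) (array([0.5898, 0.0891, 0.0822]), np.float64(0.20039970836176044)) [0.5899 0.0897 0.08  ] [0.5887 0.0876 0.08  ]
[[0.6199 0.419 ]
 [0.6143 0.1745]
 [0.326  0.1748]
 [0.3315 0.4109]] [0.4729 0.2948] [0.2885 0.2446 0.2882 0.2362]
floor z [0.4698 0.3    0.0048]
[[ 0.3365 -0.1791]
 [ 0.6259 -0.1921]
 [ 0.6202 -0.4374]
 [ 0.331  -0.4159]] [ 0.4784 -0.3061] [0.2368 0.2896 0.2453 0.29  ]
floor z [ 0.4754 -0.3136  0.0048]
-6.259178872011733 0.5154727926864812
8.554710685247937 0.5915817779479012
147 [0.7801 0.1482 0.012 ] [0.7878 0.3295 0.017 ]
17 [0.7803 0.1149 0.0121] [0.7839 0.1432 0.0164]
356 [ 0.694  -0.2311  0.012 ] [ 0.7333 -0.1904  0.1316]
234 [0.6967 0.123  0.0144] [0.7405 0.1548 0.0991]
360 [0.5685 0.0684 0.0128] [0.6109 0.1098 0.0845]
733 [ 0.369  -0.3587  0.012 ] [ 0.5899 -0.2542  0.0292]
717 [0.3819 0.2047 0.0121] [0.5609 0.3854 0.029 ]
325 [ 0.4954 -0.0821  0.0144] [ 0.5375 -0.0399  0.0845]
365 [ 0.3418 -0.1756  0.012 ] [ 0.3879 -0.1252  0.0564]
188 [ 0.3417 -0.0335  0.0123] [ 0.3854 -0.0028  0.0674]
```

The pillars triangulate to (0.516,-0.063) and (0.590,0.089), with caps about 0.082 high, which matches the text. First I turn to yaw 0 and move over pillar 2. I'll keep to that yaw, so tool x is world x, tool y is down and tool z is world y.

Emit:
play_rows(rows=[[[0,0,0],[0,-0.11,0],8.54],[[0,0,0],[0,-0.11,0],8.54],[[0,0,0],[0,-0.11,0],8.54],[[0,0,0],[0,-0.11,0],8.54],[[2.47,0,-3.08],[0,0,0],8.54],[[2.47,0,-3.08],[0,0,0],8.54],[[2.47,0,-3.08],[0,0,0],8.54],[[2.47,0,-3.08],[0,0,0],8.54],[[2.47,0,-3.08],[0,0,0],8.54],[[2.47,0,-3.08],[0,0,0],8.54]], newtons=60)

```text
time: 1.43
eef_pos: [0.3936, 0.3344, 0.2566]
orientation: [-1.57, -0.001, 0.002]
force: [0.4, 0.1, -0.6]
grip_width: 0.999
```

Emit:
play_rows(rows=[[[2.47,0,-3.08],[0,0,0],8.54],[[2.47,0,-3.08],[0,0,0],8.54],[[2.47,0,-3.08],[0,0,0],8.54],[[2.47,0,-3.08],[0,0,0],8.54],[[2.47,0,-3.08],[0,0,0],8.54],[[2.47,0,-3.08],[0,0,0],8.54],[[2.47,0,-3.08],[0,0,0],8.54],[[2.47,0,-3.08],[0,0,0],8.54],[[0,0,0],[0,0,0],8.54],[[0,0,0],[0,0,0],8.54]])

```text
time: 2.27
eef_pos: [0.5917, 0.0879, 0.2558]
orientation: [-1.571, 0.0, -0.003]
force: [-1.4, 0.6, -0.3]
grip_width: 0.997
```

```bash
python3 - <<'E'
from h import *
p=arm.read_camera("wrist");cv2.imwrite("pics/w1.png",p["frame"])
for q in("pillar1_mid","pillar2_mid"):print([(np.round(d["location"],4),round(d["score"],2)) for d in arm.boxes_of(p,q)])
print(p["eye"],p["orientation"],p["camera_matrix"]); print(arm.get_state()["force"])
E
```

```text
[(array([ 0.516 , -0.0486,  0.0773]), 0.81)]
[(array([0.5848, 0.0884, 0.0761]), 0.93)]
[0.51470374 0.08785425 0.37343033] [ 2.83444851e+00 -9.40113674e-05  1.56776867e+00] [[309.70691629   0.         315.72742517]
 [  0.         309.70691629 201.90114211]
 [  0.           0.           1.        ]]
[-0.25279681  0.42226136  1.05464473]
```

View pics/w1.png

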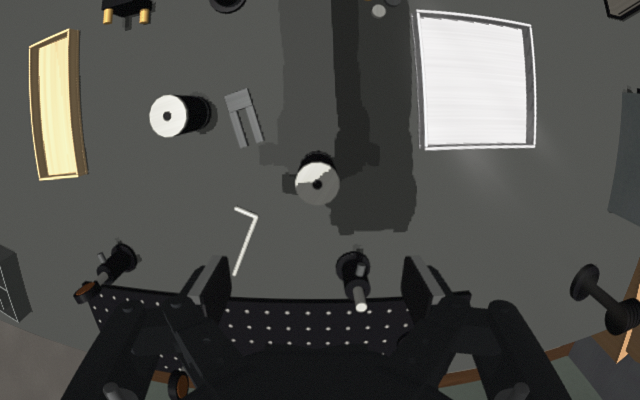

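The wrist view shows pillar 2's cap at (317,184), centred between the fingers, and the way down is clear. Descending and gripping.

Emit:
play_rows(rows=[[[-0.2,3.0,0.1],[0,0,0],8.54],[[0,3.5,0],[0,0,0],8.54],[[0,3.5,0],[0,0,0],8.54],[[0,3.0,0],[0,0,0],8.54],[[0,3.0,0],[0,0,0],8.54],[[0,2.0,0],[0,0,0],8.54],[[0,1.5,0],[0,0,0],8.54],[[0,0.5,0],[0,0,0],8.54],[[0,0,0],[0,0,0],8.54],[[0,0,0],[0,0,0],8.54]])

```text
time: 3.25
eef_pos: [0.5886, 0.0916, 0.0572]
orientation: [-1.571, -0.001, 0.003]
force: [0.1, -0.8, 0.5]
grip_width: 0.999
```

Emit:
play_rows(rows=[[[0,0,0],[0,0,0],7.0],[[0,0,0],[0,0,0],6.0],[[0,0,0],[0,0,0],5.0],[[0,0,0],[0,0,0],4.4],[[0,0,0],[0,0,0],4.0],[[0,0,0],[0,0,0],3.5],[[0,0,0],[0,0,0],3.0],[[0,0,0],[0,0,0],3.0],[[0,0,0],[0,0,0],3.0],[[0,0,0],[0,0,0],3.0]])

```text
time: 4.08
eef_pos: [0.5896, 0.0904, 0.0575]
orientation: [-1.571, -0.002, 0.001]
force: [-0.9, -1.5, 5.4]
grip_width: 0.495
```

```bash
python3 - <<'E'
from h import *
f=[]
for i in range(4):arm.read_camera("top");f.append(arm.get_state()["force"])
s=arm.get_state();print(np.round(f,2),s["eef_pos"],s["grip_width"]*85,s["orientation"],s["tau"])
E
```

```text
[[-0.9  -1.64  5.89]
 [-0.25 -2.22  6.69]
 [-0.4  -1.28  5.94]
 [-1.41 -1.18  4.98]] [0.58955514 0.09039291 0.05749493] 42.433754983912884 [-1.57127037e+00 -2.14820181e-03  7.98724255e-04] [ 8.41465741e-01 -4.72174466e+01  2.17938137e+01 -3.91659318e-01
  4.05373313e-01  1.84479036e-02]
```

Emit:
play_rows(rows=[[[0,-0.5,0],[0,0,0],3.0],[[0,-1.0,0],[0,0,0],3.0],[[0,-1.0,0],[0,0,0],3.0],[[0,-0.5,0],[0,0,0],3.0],[[0,0,0],[0,0,0],3.0],[[0,0,0],[0,0,0],3.0],[[0,0,0],[0,0,0],3.0],[[0,0,0],[0,0,0],3.0]])

```text
time: 4.95
eef_pos: [0.5881, 0.0908, 0.0858]
orientation: [-1.571, 0.001, 0.001]
force: [-0.7, -0.1, -2.8]
grip_width: 0.496
```

```bash
cat > w.py <<'E'
from h import *
f=[]
for i in range(8):p=arm.read_camera("scene");f.append(arm.get_state()["force"])
s=arm.get_state();print(np.mean(f,0),np.std(f,0),s["eef_pos"],s["grip_width"]*85,s["moment"],s["tau"],s["time"])
E
python3 w.py; python3 - <<'E'
from h import *
p=arm.read_camera("scene");u,v=np.round(px(p,[.589,.09,.06])).astype(int)
cv2.imwrite("pics/lift2.png",cv2.resize(p["frame"][v-60:v+60,u-80:u+80],None,fx=4,fy=4))
E
```

```text
[ 0.05933272  0.04142645 -2.23376196] [0.48382598 0.34229404 0.42724617] [0.58858508 0.09076636 0.08622028] 41.882274777200315 [-0.00745937  0.04394877 -0.02723387] [-1.41560754e-04 -5.12525690e+01  2.47365385e+01  5.68666946e-03
  7.52866322e-05  3.19293733e-06] 5.35
```

View pics/lift2.png

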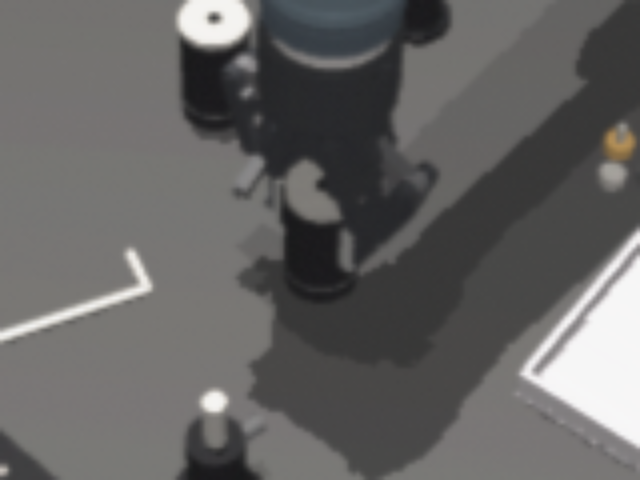

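Pillar 2 reads about 2.2 N, which means light. I'll check that it was really off the table before I trust that.

```bash
python3 - <<'E'
from h import *
p=arm.read_camera("scene");o=np.round(px(p,[.589,.09,.06]))
m=o+[315/4-80,190/4-60]
for z in(.081,.112):print(z,px(p,[.589,.09,z]),m)
for du,dv in((0,0),(1,2),(2,-2)):
    u,v=(m+[du,dv]).round().astype(int);d=p["depth"][v,u];print(p["eye"]+ray(p,(u,v))*d)
E
```

```text
0.081 [331.06123244 229.13843796] [329.75 222.5 ]
0.112 [331.43670355 220.24740415] [329.75 222.5 ]
[0.59423738 0.09045641 0.11096422]
[0.59611482 0.0950953  0.10955866]
[0.6052817  0.10499233 0.13913204]
```

The cap depth reads z≈0.111, so it is lifted, and pillar 2 is light. I set it back down, release, and go to pillar 1.

Emit:
play_rows(rows=[[[0,1.0,0],[0,0,0],3.0],[[0,1.0,0],[0,0,0],3.0],[[0,0.5,0],[0,0,0],3.0],[[0,0.2,0],[0,0,0],3.0],[[0,0.2,0],[0,0,0],3.0],[[0,0,0],[0,0,0],3.0],[[0,0,0],[0,0,0],5.0],[[0,0,0],[0,0,0],6.0],[[0,0,0],[0,0,0],7.5],[[0,0,0],[0,0,0],8.5]])

```text
time: 6.28
eef_pos: [0.589, 0.0908, 0.0574]
orientation: [-1.571, -0.001, 0.001]
force: [-0.6, -0.3, -0.1]
grip_width: 0.955
```

Emit:
play_rows(rows=[[[0,0,0],[0,0,0],8.5],[[0,0,0],[0,0,0],8.5],[[0,-1.5,0],[0,0,0],8.5],[[0,-3,0],[0,0,0],8.5],[[0,-3,0],[0,0,0],8.5],[[0,-2.5,0],[0,0,0],8.5],[[0,0,0],[0,0,0],8.5],[[0,0,0],[0,0,0],8.5]])

```text
time: 6.95
eef_pos: [0.5903, 0.0909, 0.1593]
orientation: [-1.571, -0.005, 0.001]
force: [-0.7, -0.0, -0.3]
grip_width: 0.997
```

Emit:
play_rows(rows=[[[-1.48,0,-3.08],[0,0,0],8.5],[[-1.48,0,-3.08],[0,0,0],8.5],[[-1.48,0,-3.08],[0,0,0],8.5],[[-1.48,0,-3.08],[0,0,0],8.5],[[-1.48,0,-3.08],[0,0,0],8.5],[[0,0,0],[0,0,0],8.5],[[0,0,0],[0,0,0],8.5],[[0,0,0],[0,0,0],8.5]])

```text
time: 7.62
eef_pos: [0.5143, -0.0629, 0.1563]
orientation: [-1.57, 0.001, 0.001]
force: [0.2, -0.5, 0.0]
grip_width: 0.999
```

```bash
python3 - <<'E'
from h import *
np.set_printoptions(precision=4,suppress=True)
t=arm.read_camera("top");s=arm.read_camera("scene")
g=[.5896,.0905,.08]
b,eb=cap(s,g);print(b,eb,atz(s,b,.082))
p=arm.read_camera("wrist")
print([(np.round(d["location"],4),round(d["score"],2)) for d in arm.boxes_of(p,"pillar1_mid")],arm.get_state()["eef_pos"])
cv2.imwrite("pics/w2.png",p["frame"])
E
```

```text
[331.4757 228.9711] (14.623780250549316, 19.406782150268555) [0.5886 0.0909 0.082 ]
[(array([ 0.5091, -0.0624,  0.0768]), 0.71)] [ 0.5152 -0.0622  0.157 ]
```

View pics/w2.png

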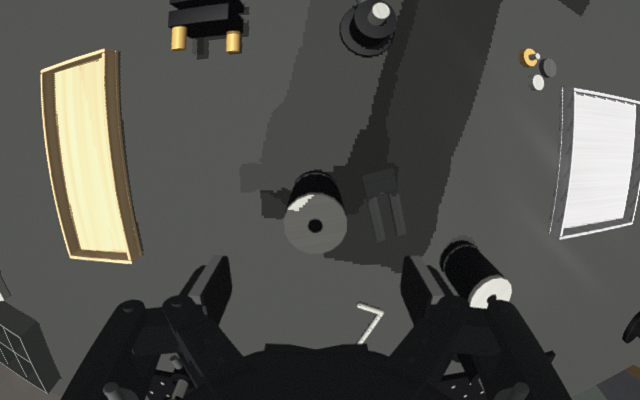

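Pillar 1's cap at (315,222) is centred between the fingers. Pillar 2 at (490,290) still stands upright. Descend, grip and lift pillar 1.

Emit:
play_rows(rows=[[[0.1,2.5,0],[0,0,0],8.5],[[0,3.0,0],[0,0,0],8.5],[[0,2.5,0],[0,0,0],8.5],[[0,1.5,0],[0,0,0],8.5],[[0,0.5,0],[0,0,0],8.5],[[0,0,0],[0,0,0],8.5],[[0,0,0],[0,0,0],7.0],[[0,0,0],[0,0,0],6.0],[[0,0,0],[0,0,0],5.0],[[0,0,0],[0,0,0],4.4]])

```text
time: 8.65
eef_pos: [0.5169, -0.0633, 0.0585]
orientation: [-1.571, -0.002, 0.001]
force: [-0.3, 1.6, 1.8]
grip_width: 0.518
```

Emit:
play_rows(rows=[[[0,0,0],[0,0,0],4.0],[[0,0,0],[0,0,0],3.5],[[0,0,0],[0,0,0],3.0],[[0,0,0],[0,0,0],3.0],[[0,0,0],[0,0,0],3.0],[[0,0,0],[0,0,0],3.0]])

```text
time: 9.15
eef_pos: [0.517, -0.0633, 0.0588]
orientation: [-1.571, -0.003, 0.001]
force: [-1.1, 1.4, 5.2]
grip_width: 0.501
```

Emit:
play_rows(rows=[[[0,-0.5,0],[0,0,0],3.0],[[0,-1.0,0],[0,0,0],3.0],[[0,-1.0,0],[0,0,0],3.0],[[0,-0.5,0],[0,0,0],3.0],[[0,0,0],[0,0,0],3.0],[[0,0,0],[0,0,0],3.0],[[0,0,0],[0,0,0],3.0],[[0,0,0],[0,0,0],3.0]])

```text
time: 9.82
eef_pos: [0.5154, -0.0632, 0.0869]
orientation: [-1.57, 0.001, 0.001]
force: [-0.7, -0.3, -2.4]
grip_width: 0.503
```

```bash
python3 w.py; python3 - <<'E'
from h import *
np.set_printoptions(precision=4,suppress=True)
p=arm.read_camera("scene")
print([(d["location"],d["score"]) for d in arm.boxes_of(p,"pillar1_mid")])
for z in (.082,.112):
    u,v=px(p,[.520,-.058,z]).round().astype(int);print(p["eye"]+ray(p,(u,v))*p["depth"][v,u])
t=arm.read_camera("top")
# trays from depth: rim points -> min area rect
R=Ro.from_euler('xyz',t["orientation"]).as_matrix();K=t["camera_matrix"];v,u=np.mgrid[0:400,0:640];d=t["depth"]
C=np.stack([(u-K[0,2])/K[0,0]*d,(v-K[1,2])/K[1,1]*d,d],-1)@R.T+t["eye"]
for c in((.471,.295),(.479,-.307)):
    M=(d>0)&(C[...,2]>.014)&(C[...,2]<.034)&(abs(C[...,0]-c[0])<.13)&(abs(C[...,1]-c[1])<.11)
    print(M.sum(),cv2.minAreaRect(C[M][:,:2].astype(np.float32)))
E
```

```text
[-0.25655893  0.15437129 -1.74156574] [0.43879601 0.70177892 0.57500444] [ 0.51573896 -0.06328866  0.08718118] 42.43659360068617 [ 0.00384318  0.02472638 -0.02522485] [ 1.51704731e-03 -4.35112417e+01  2.34885478e+01  7.88002886e-03
 -3.31124575e-04  5.09339344e-06] 10.2167
[([0.5292, -0.0573, 0.0726], 0.63)]
[ 0.5293 -0.0504  0.0936]
[ 0.5176 -0.0613  0.1083]
674 ((0.4713435173034668, 0.29577332735061646), (0.16992124915122986, 0.17130209505558014), 4.450366497039795)
639 ((0.4790714681148529, -0.30676907300949097), (0.22007808089256287, 0.101456418633461), 1.3489166498184204)
```

Pillar 1 reads about 1.7–2.4 N with its cap seen at about 0.108, so it is lifted and light too. Both go in the long tray, measured centre (0.479,-0.307), 220×101 mm, yaw about 1.3°. Pillar 1 takes the near half, at (0.429,-0.308).

Emit:
play_rows(rows=[[[0,-2,0],[0,0,0],3.0],[[0,-2.5,0],[0,0,0],3.0],[[-0.5,-1.5,-1.5],[0,0,0],3.0],[[-1.08,0,-3.0],[0,0,0],3.0],[[-1.08,0,-3.0],[0,0,0],3.0],[[-1.08,0,-3.0],[0,0,0],3.0],[[-1.08,0,-3.0],[0,0,0],3.0],[[-1.08,0,-3.0],[0,0,0],3.0],[[-1.08,0,-3.0],[0,0,0],3.0],[[-1.08,0,-3.0],[0,0,0],3.0]])

```text
time: 11.2
eef_pos: [0.4347, -0.2898, 0.1474]
orientation: [-1.571, -0.0, 0.001]
force: [1.3, -0.5, -1.7]
grip_width: 0.498
```

Emit:
play_rows(rows=[[[-0.6,0,-2.0],[0,0,0],3.0],[[0,0,0],[0,0,0],3.0],[[0,0,0],[0,0,0],3.0],[[0,0,0],[0,0,0],3.0],[[0,0,0],[0,0,0],3.0]])

```text
time: 11.62
eef_pos: [0.4296, -0.3072, 0.1471]
orientation: [-1.57, 0.0, 0.002]
force: [0.0, -0.6, -1.9]
grip_width: 0.498
```

Emit:
play_rows(rows=[[[0,2.0,0],[0,0,0],3.0],[[0,3.0,0],[0,0,0],3.0],[[0,2.0,0],[0,0,0],3.0],[[0,0.8,0],[0,0,0],3.0],[[0,0.2,0],[0,0,0],3.0],[[0,0.2,0],[0,0,0],3.0],[[0,0.1,0],[0,0,0],3.0],[[0,0,0],[0,0,0],3.0],[[0,0,0],[0,0,0],3.0]])

```text
time: 12.37
eef_pos: [0.4303, -0.309, 0.0654]
orientation: [-1.572, -0.002, 0.001]
force: [1.0, 0.4, -2.6]
grip_width: 0.499
```

Emit:
play_rows(rows=[[[0,0.1,0],[0,0,0],3.0],[[0,0.1,0],[0,0,0],3.0],[[0,0.1,0],[0,0,0],3.0],[[0,0,0],[0,0,0],3.0],[[0,0,0],[0,0,0],3.0]])

```text
time: 12.78
eef_pos: [0.4299, -0.3088, 0.0628]
orientation: [-1.572, -0.001, 0.001]
force: [-1.7, 1.4, 8.5]
grip_width: 0.499
```

The force rose to +8.5 N at the expected height, so it is on the tray floor. Releasing and rising.

Emit:
play_rows(rows=[[[0,-0.05,0],[0,0,0],4.4],[[0,0,0],[0,0,0],5.0],[[0,0,0],[0,0,0],6.5],[[0,0,0],[0,0,0],8.5],[[0,0,0],[0,0,0],8.5],[[0,0,0],[0,0,0],8.5],[[0,-1.5,0],[0,0,0],8.5],[[0,-3,0],[0,0,0],8.5],[[0,-3,0],[0,0,0],8.5],[[0,-2.5,0],[0,0,0],8.5]])

```text
time: 13.62
eef_pos: [0.4295, -0.3084, 0.1633]
orientation: [-1.571, -0.0, 0.001]
force: [0.8, 0.3, -0.5]
grip_width: 0.994
```

Emit:
play_rows(rows=[[[1.6,0,3.8],[0,0,0],8.5],[[1.6,0,3.8],[0,0,0],8.5],[[1.6,0,3.8],[0,0,0],8.5],[[1.6,0,3.8],[0,0,0],8.5],[[1.6,0,3.8],[0,0,0],8.5],[[1.6,0,3.8],[0,0,0],8.5],[[1.6,0,3.8],[0,0,0],8.5],[[1.6,0,3.8],[0,0,0],8.5],[[1.6,0,3.8],[0,0,0],8.5],[[1.4,0,3.8],[0,0,0],8.5]])

```text
time: 14.45
eef_pos: [0.5877, 0.0739, 0.1618]
orientation: [-1.571, -0.0, 0.001]
force: [1.4, -1.5, 0.3]
grip_width: 0.998
```

Emit:
play_rows(rows=[[[0,0,2.0],[0,0,0],8.5],[[0,0,0],[0,0,0],8.5],[[0,0,0],[0,0,0],8.5],[[0,0,0],[0,0,0],8.5]])

```text
time: 14.78
eef_pos: [0.5867, 0.0911, 0.1615]
orientation: [-1.571, 0.001, 0.001]
force: [0.1, -0.4, -0.2]
grip_width: 0.993
```

```bash
python3 - <<'E'
from h import *
np.set_printoptions(precision=4,suppress=True)
t=arm.read_camera("top");s=arm.read_camera("scene")
g=[.43,-.309,.085]
a,ea=cap(t,g,12,190);b,eb=cap(s,g,12,190);print(ea,eb,tri(t,a,s,b))
p=arm.read_camera("wrist")
print([(np.round(d["location"],4),round(d["score"],2)) for d in arm.boxes_of(p,"pillar2_mid")],arm.get_state()["eef_pos"])
cv2.imwrite("pics/c3.png",np.hstack([p["frame"][:,120:520],s["frame"][60:260,150:350].repeat(2,0).repeat(2,1)]))
E
```

```text
(25.06060791015625, 26.757078170776367) (9.081735610961914, 15.119232177734375) (array([ 0.4298, -0.3076,  0.0865]), np.float64(0.11619148602949698))
[(array([0.5805, 0.0885, 0.0797]), 0.7)] [0.5869 0.0904 0.1619]
```

View pics/c3.png

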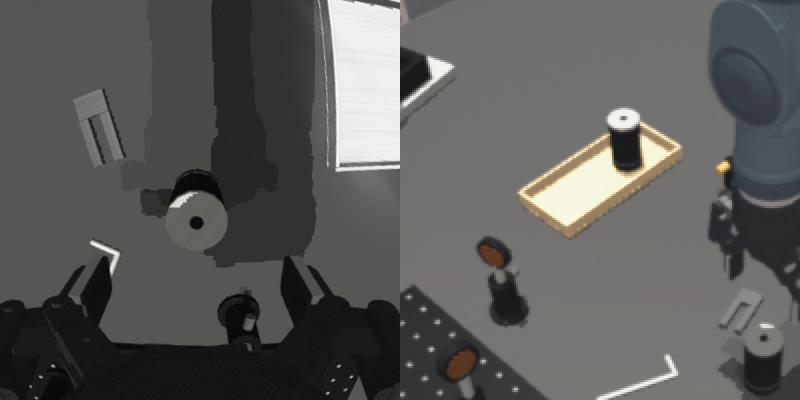

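Pillar 1 stands upright in the wooden tray, with its cap at crop pixel (623,118) and triangulated to z 0.0865. Pillar 2 is centred under the gripper at (197,218). Gripping pillar 2.

Emit:
play_rows(rows=[[[0.2,2.5,0],[0,0,0],8.5],[[0,3.0,0],[0,0,0],8.5],[[0,2.7,0],[0,0,0],8.5],[[0,1.7,0],[0,0,0],8.5],[[0,0.5,0],[0,0,0],8.5],[[0,0,0],[0,0,0],8.5],[[0,0,0],[0,0,0],7.0],[[0,0,0],[0,0,0],6.0],[[0,0,0],[0,0,0],5.0],[[0,0,0],[0,0,0],4.4]])

```text
time: 15.82
eef_pos: [0.5902, 0.0915, 0.0593]
orientation: [-1.571, -0.003, 0.001]
force: [-0.4, -1.7, 0.5]
grip_width: 0.519
```

Emit:
play_rows(rows=[[[0,0,0],[0,0,0],4.0],[[0,0,0],[0,0,0],3.5],[[0,0,0],[0,0,0],3.0],[[0,0,0],[0,0,0],3.0],[[0,0,0],[0,0,0],3.0],[[0,0,0],[0,0,0],3.0]])

```text
time: 16.32
eef_pos: [0.5904, 0.0915, 0.0595]
orientation: [-1.571, -0.003, 0.001]
force: [-0.7, -1.2, 5.7]
grip_width: 0.498
```

Emit:
play_rows(rows=[[[0,-1,0],[0,0,0],3.0],[[0,-2.5,0],[0,0,0],3.0],[[0,-2.5,0],[0,0,0],3.0],[[0,-2.5,0],[0,0,0],3.0],[[0,-0.5,0],[0,0,0],3.0],[[0,0,0],[0,0,0],3.0],[[0,0,0],[0,0,0],3.0],[[0,0,0],[0,0,0],3.0]])

```text
time: 16.98
eef_pos: [0.5876, 0.0917, 0.1459]
orientation: [-1.571, 0.003, 0.001]
force: [-0.4, -0.7, -2.9]
grip_width: 0.493
```

```bash
python3 w.py
```

```text
[-0.10062139  0.05486021 -1.87422004] [0.4122848  0.29120906 0.42774884] [0.58883475 0.09176176 0.14741031] 41.95338730642565 [-0.0224838  -0.01901625  0.00405793] [ 2.46807846e-03 -5.04242063e+01  2.62276429e+01  2.10371031e-02
  5.45555104e-04  4.60242404e-06] 17.3833
```

Still about 1.9 N, so light. Carrying it to the far half, at (0.529,-0.306).

Emit:
play_rows(rows=[[[-0.2,0,-1.8],[0,0,0],3.0],[[-0.5,0,-3.3],[0,0,0],3.0],[[-0.5,0,-3.3],[0,0,0],3.0],[[-0.5,0,-3.3],[0,0,0],3.0],[[-0.5,0,-3.3],[0,0,0],3.0],[[-0.5,0,-3.3],[0,0,0],3.0],[[-0.5,0,-3.3],[0,0,0],3.0],[[-0.5,0,-3.3],[0,0,0],3.0],[[-0.5,0,-3.3],[0,0,0],3.0],[[-0.5,0,-3.3],[0,0,0],3.0]])

```text
time: 18.22
eef_pos: [0.542, -0.2249, 0.1479]
orientation: [-1.571, -0.0, 0.001]
force: [0.3, 1.0, -1.8]
grip_width: 0.492
```

Emit:
play_rows(rows=[[[-0.5,0,-3.3],[0,0,0],3.0],[[-0.5,0,-3.3],[0,0,0],3.0],[[-0.3,0,-1.7],[0,0,0],3.0],[[0,0,0],[0,0,0],3.0],[[0,0,0],[0,0,0],3.0],[[0,0,0],[0,0,0],3.0],[[0,0,0],[0,0,0],3.0]])

```text
time: 18.8
eef_pos: [0.5296, -0.3051, 0.1477]
orientation: [-1.57, 0.0, 0.003]
force: [0.4, -0.1, -2.1]
grip_width: 0.494
```

Emit:
play_rows(rows=[[[0,2.0,0],[0,0,0],3.0],[[0,3.0,0],[0,0,0],3.0],[[0,2.0,0],[0,0,0],3.0],[[0,0.8,0],[0,0,0],3.0],[[0,0.2,0],[0,0,0],3.0],[[0,0.1,0],[0,0,0],3.0],[[0,0.1,0],[0,0,0],3.0],[[0,0.1,0],[0,0,0],3.0],[[0,0,0],[0,0,0],3.0],[[0,0,0],[0,0,0],3.0]])

```text
time: 19.63
eef_pos: [0.5301, -0.3067, 0.0657]
orientation: [-1.572, -0.001, 0.001]
force: [0.9, -0.3, -1.9]
grip_width: 0.496
```

Emit:
play_rows(rows=[[[0,0.1,0],[0,0,0],3.0],[[0,0.1,0],[0,0,0],3.0],[[0,0.1,0],[0,0,0],3.0],[[0,0,0],[0,0,0],3.0],[[0,0,0],[0,0,0],3.0]])

```text
time: 20.05
eef_pos: [0.5299, -0.3066, 0.0635]
orientation: [-1.572, -0.001, 0.001]
force: [-2.0, 1.8, 8.4]
grip_width: 0.499
```

Contact at +8.4 N, at the expected height. Release, rise and back away.

Emit:
play_rows(rows=[[[0,-0.05,0],[0,0,0],4.4],[[0,0,0],[0,0,0],5.0],[[0,0,0],[0,0,0],6.5],[[0,0,0],[0,0,0],8.5],[[0,0,0],[0,0,0],8.5],[[0,0,0],[0,0,0],8.5],[[0,-1.5,0],[0,0,0],8.5],[[0,-3,0],[0,0,0],8.5],[[0,-3,0],[0,0,0],8.5],[[0,-3,0],[0,0,0],8.5]])

```text
time: 20.88
eef_pos: [0.529, -0.306, 0.1679]
orientation: [-1.57, 0.001, 0.001]
force: [0.5, -0.3, 0.5]
grip_width: 0.999
```

Emit:
play_rows(rows=[[[0,-2,3],[0,0,0],8.5],[[0,0,3.5],[0,0,0],8.5],[[0,0,3.5],[0,0,0],8.5],[[0,0,3.5],[0,0,0],8.5],[[0,0,3.5],[0,0,0],8.5],[[0,0,3.5],[0,0,0],8.5],[[0,0,3],[0,0,0],8.5],[[0,0,0],[0,0,0],8.5],[[0,0,0],[0,0,0],8.5]])

```text
time: 21.63
eef_pos: [0.5291, -0.0699, 0.1873]
orientation: [-1.571, 0.0, 0.004]
force: [0.1, -0.5, -0.2]
grip_width: 0.992
```

```bash
python3 - <<'E'
from h import *
np.set_printoptions(precision=4,suppress=True)
t=arm.read_camera("top");s=arm.read_camera("scene")
for g in([.43,-.308,.085],[.53,-.306,.085]):
    a,ea=cap(t,g,12,190);b,eb=cap(s,g,12,190);print(ea,eb,tri(t,a,s,b))
cv2.imwrite("pics/end.png",np.hstack([t["frame"][130:280,380:530].repeat(2,0).repeat(2,1),s["frame"][80:230,170:320].repeat(2,0).repeat(2,1)]))
print(arm.get_state()["time"],arm.get_state()["eef_pos"])
E
```

```text
(24.619779586791992, 26.654958724975586) (9.104009628295898, 15.20804214477539) (array([ 0.4294, -0.3081,  0.086 ]), np.float64(0.06226537203084434))
(21.30829429626465, 26.16205406188965) (9.897560119628906, 17.512081146240234) (array([ 0.5326, -0.3019,  0.0931]), np.float64(1.4422947748695316))
21.7333 [ 0.5294 -0.0718  0.1873]
```

View pics/end.png

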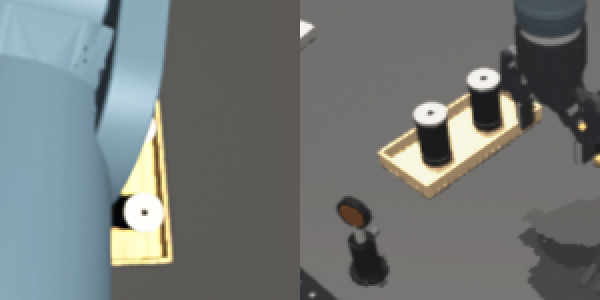

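Both pillars stand upright in the wooden tray, at scene crop (430,113) and (483,77). The arm hides the far one from the top camera, which explains its poor triangulation. The gripper is well clear, so I hand in.

```bash
python3 -c "
from h import *
s=arm.read_camera('scene')
b,e=cap(s,[.53,-.306,.085],12,190);print(atz(s,b,.086))
print(arm.finish_job())"
```

```text
[ 0.52657525 -0.30546402  0.086     ]
the job is handed in; nothing more can be done
None
```

I lifted both pillars clear of the table to weigh them and both came out unfilled, so both now stand in the long wooden tray. The job was handed in at about 22 s, well under the 61 s limit.

- **Weights:** pillar 1 read about 1.7–1.9 N and pillar 2 about 1.9–2.2 N, against 2 N unfilled and 6.4 N filled. I weighed both before placing either; pillar 2 went back on the table in between.
- **Placing:** each touched the tray floor at the expected height with about 8.5 N, and I released there.
- **Last checks:** the final scene picture shows both upright in the tray with the gripper clear.
    - **Pillar 1:** at (0.429, -0.308), cap at 0.086 m from two views.
    - **Pillar 2:** at about (0.527, -0.305), from the scene view alone at the assumed cap height.
- **Check that disagreed:** the two-view measurement of pillar 2 came out wrong (cap at 0.093 m, 1.4 px error). The arm was blocking it from the top camera, so I did not use it.

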